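Set the photometer's filter selector and hold its shutter half open

TASK

On the white photometer, leave the shutter shut while you turn the black selector knob to click into place with its white pointer at the blue tab. Then slide the orange-tabbed sprung shutter to the half-open mark (the long green line) without ever letting it go fully open, and finish while still holding it there with the gripper, because it springs shut when let go. Leave everything else on the bench where it is.

Things in the scene. Friction and masses are not known exactly. Their poses are not given: they have to be found in the camera images.
- photometer: white fixed instrument, 240 (x) x 360 (y) x 85 mm high; origin at the centre of its underside, z up, its blue-striped front faces its own -x (towards the robot). Selector knob on its top at local (0, +85 mm), shutter on its top right part
- selector (a joint): angle of the selector knob in rad, 0 to 3.14, growing clockwise seen from above; at 0 the white pointer points along the photometer's -x, at 1.57 along its +y. It clicks into rest every 0.524 rad (0, 0.524, 1.047 ...) with up to about 0.06 N m of detent torque, and falls into the nearest click when let go. Starts at or near 0 or 0.524
- selector_grip (a point): point to grip the selector: on its vertical axis, 33 mm above the photometer's top. The grip is a black upright bar 44 mm long (along the pointer line) x 14 mm thick, from 8 to 46 mm above the photometer's top, over a round skirt 48 mm across whose top is 8 mm above the photometer's top
- selector_pointer (a point): imaginary point on the pointer line, 42 mm from the knob's axis (the radius of the tabs), 2 mm above the photometer's top; it coincides in plan with a tab when the knob is set to that tab
- tab_blue: blue round tab, 14 mm across, 4 mm high, fixed on the photometer's top 42 mm from the knob's axis, at one of the clicks 1.047, 1.571, 2.094 or 2.618 rad (which colour is where varies); origin at the centre of its underside. The selector's target
- tab_red: red tab, like the blue one; not the target
- tab_yellow: yellow tab, like the blue one; not the target
- tab_green: green tab, like the blue one; not the target
- shutter (a joint): travel of the sprung shutter in m: 0 shut, 0.035 half open, 0.070 fully open. It slides along the photometer's -y; the spring pulls it shut with 4 N at 0, 8 N at half, 12 N fully open
- shutter_tab (a point): orange upright grip tab of the shutter, 26 mm (photometer's x) x 14 mm (photometer's y, the sliding direction), from 7 to 48 mm above the photometer's top; this point lies on its vertical axis, 36 mm above the photometer's top. Shut, it stands at photometer local (0, -30 mm). Its plate, 54 x 74 mm, runs between two low rails 8 mm high, and a white line on the plate marks the tab's middle
- half_mark (a point): the half-open mark: green line across both sides of the rails, at the photometer's top; the tab's middle is level with it (along the photometer's y) at half travel; it lies at photometer local (0, -65 mm)
- cuvette_case: blue cuvette case 50 x 50 x 25 mm lying on the photometer's top near its far edge; loose, leave alone; origin at the centre of its underside
- jar: amber glass jar with steel lid, 80 mm across, 110 mm high, left of the photometer; loose, leave alone; origin at the centre of its underside
- vial_tray: white divided vial tray 100 x 70 x 40 mm, right of the photometer; loose, leave alone; origin at the centre of its underside
- beaker: small open glass beaker 64 mm across, 90 mm high, right of the photometer; loose, leave alone; origin at the centre of its underside
- reagent_a: clear reagent bottle 70 mm across, 170 mm high; loose, leave alone; origin at the centre of its underside
- reagent_b: amber reagent bottle 60 mm across, 150 mm high; loose, leave alone; origin at the centre of its underside

How it is judged:
By the outcome, as a careful person would: the job done as asked, in the order asked, and still so for the second after the job is handed in, while the arm keeps its last pose, push and grip.
It also fails if it takes over 69 s, if anything falls off the work surface, if the arm or the gripper's body presses on something with over 40 N, if the wrist force passes 120 N, or if a joint passes its speed limit or range.

ROBOT

A 6-joint arm with a two-finger parallel gripper is mounted at the origin on the work surface. World frame = base frame: x ahead of the robot, y to its left, z up, the work surface at z = 0. Lengths are in m, angles in rad, forces in N, time in s.
With the tool pointing down it reaches from about 0.3 to 0.875 m from the base axis. Payload 6.4 kg.
Tool frame: the origin (TCP) lies on the centre line of the jaws, within the pads' length; the fingertips stand 25 mm ahead of it and the grasp point (between the pads) lies 6 mm ahead of it; z points along the fingers, y is the line along which they close (so a half turn about z gives the same grasp; the last joint's range is limited). The gripper opens to 85 mm and grips with 20 to 120 N. Pads are 22 mm wide; open, the fingers measure 114 mm over their backs; the gripper's body (76 mm by 85 mm) begins 54 mm behind the grasp point. The pads swing forward as they close: fully open they stand 13 mm farther back than shut.
Start: joints at [1.039, 0.181, 1.607, -0, 1.354, -0.206], TCP at [0.184, 0.545, 0.256] pointing down, gripper open.
Joint ranges: [-2.99, 2.99], [-0.89, 2.07], [0.3, 2.58], [-1.14, 4.28], [0, 2.63], [-3.12, 3.12]. Speed limits (rad/s): [2.57, 2.57, 3.01, 3.14, 3.14, 3.14].

INTERFACE

Orientations are given as a unit quaternion [w, x, y, z].
In Python, from bench import get_obs, camera, hand_in, spot_in gives the robot as it stands.
- The arm moves only by the shell command python3 -m jog 'ROWS'. ROWS is JSON, one flat list of numbers, 7 for each row, row after row: the shift along the tool's x, y, z in m, then the turn, a rotation vector about the tool's x, y, z in rad, then the closure, from 0 (fully open) to 1 (shut). A call has 1 to 20 rows; each row is the pose to reach, as a shift and turn from the pose commanded when the call began, along the tool's axes at that moment; what a row does not reach only later rows make up. A row lasts 1/8 s, in which the tool goes at most 62.5 mm and 10.7 degrees, less where a joint would pass 70% of its speed; a pose out of reach is approached as far as the arm can. A call with a gripper value outside its range is refused whole. The fingers move at their own pace and stop on an object; the grip force is fixed at half the most. Time passes only in rows, so rows that repeat a pose let the fingers close. It gives the time, the measured TCP pose, the force, the opening and the grip force at its end, in the units of the state.
- get_obs(): the state, without advancing time (a new reading comes with each control period).
- camera(name): name is "scene" or "top" or "wrist"; returns a dict with "frame" (400x640x3 uint8, red, green, blue), "mtx" (3x3 intrinsics, pixels), "extrinsics" (4x4, takes a point from camera to world coordinates). Camera axes: x right, y up, looking along -z (the intrinsics and any distortion apply to the point x, -y, -z); pixel columns grow to the right and rows downward; lengths in m; the calibration is good to about 2 mm. The wrist camera is an equidistant fisheye: a pixel r from the principal point sees the ray r / f radians off the axis. A picture is of the moment at which its call begins. There is no depth.
- hand_in(): hands the job in; it is judged then, once.
Trained networks look in a picture, given as the dict that the camera call returned (one of the last four; its "shot" number tells which), for a name from the list of things; names that differ only in an ending like _2 or _b are one class to them, and where a whole thing is asked for, a point or a joint stands for the part that bears it (a point fixed in the world has none). Each returns a list of dicts, best first, with "confidence" (0 to 1); they miss things now and then, are a little off and sometimes report something else, mostly with a low value. They report only what shows in the picture. A call takes as long as a camera call.
- spot_in(picture, name): "xyz" ([x, y, z] in m, in world coordinates, good to about 4 mm: the middle of the surface that is visible of it).
The state is a dict: "time_s": time; "q": joint angles; "dq": joint speeds; "joint_efforts": joint torques, N m; "eef_pos": TCP position; "eef_rot": TCP orientation; "wrist_force": force on the tool from outside, world axes, zero at the start; "torque": the same for the moment, N m; "opening": opening from 0.0 (shut) to 1.0 (fully open); "grasp_force": force on a finger pad.
Only numpy, scipy, OpenCV 4.12 (cv2) and the standard library are available. Lean on these libraries where they do the work, as an engineer would, in place of code of your own. Each camera call takes 0.05 s, during which the arm holds its last target. There are 200 camera calls.

## Working session

There is one attempt and no reset: what is moved stays moved. The work goes in short steps, Python scripts to look and compute and a shell command to move; the robot and the scene stay as the last step left them, time stands still between calls to the robot, and variables do not carry over. Pictures are saved under pics/ and viewed, at most 10 in all, crops included, and the job is handed in when it is done.

```bash
mkdir -p pics
python3 - <<'E'
from bench import *
import cv2,numpy as np
o=get_obs();print(o['time_s'],o['eef_pos'],o['eef_rot'],o['wrist_force'])
for c in ['top','scene']:
    p=camera(c);cv2.imwrite(f'pics/{c}0.png',p['frame'][:,:,::-1])
    print(c,p['mtx'].round(1).tolist(),p['extrinsics'].round(3).tolist(),[k for k in p])
    for n in ['photometer','selector_grip','selector_pointer','tab_blue','tab_red','tab_yellow','tab_green','shutter_tab','half_mark','cuvette_case','jar','beaker','reagent_a','vial_tray']:
        try: print(n,[(np.round(d['xyz'],3).tolist(),round(d['confidence'],2)) for d in spot_in(p,n)[:2]])
        except Exception as e: print(n,e)
E
```

```text
0.0 [0.1837479  0.5442996  0.25539011] [-3.24647947e-04  1.62188785e-01  9.86759345e-01 -8.29776852e-04] [ 0.10053769  0.12531492 -0.20582346]
top [[466.5, 0.0, 331.3], [0.0, 466.5, 196.1], [0.0, 0.0, 1.0]] [[-0.011, 0.997, -0.07, 0.481], [-1.0, -0.01, 0.001, 0.023], [0.001, 0.07, 0.998, 1.353], [0.0, 0.0, 0.0, 1.0]] ['frame', 'mtx', 'extrinsics', 'shot']
photometer [([0.51, 0.052, 0.082], 0.98)]
selector_grip [([0.514, 0.141, 0.095], 0.5), ([0.438, -0.233, 0.05], 0.26)]
selector_pointer []
tab_blue [([0.507, 0.057, 0.087], 0.38), ([0.509, 0.133, 0.092], 0.26)]
tab_red [([0.602, -0.213, 0.02], 0.57)]
tab_yellow []
tab_green []
shutter_tab [([0.514, 0.03, 0.094], 0.61)]
half_mark [([0.512, 0.058, 0.086], 0.58)]
cuvette_case [([0.597, 0.064, 0.108], 0.83)]
jar [([0.598, 0.063, 0.11], 0.34)]
beaker [([0.435, -0.234, 0.049], 0.92)]
reagent_a [([0.548, 0.471, 0.112], 0.91), ([0.545, -0.474, 0.098], 0.8)]
vial_tray []
scene [[415.6, 0.0, 318.3], [0.0, 415.6, 201.3], [0.0, 0.0, 1.0]] [[0.816, -0.489, 0.307, 1.0], [0.577, 0.703, -0.415, -0.576], [-0.013, 0.516, 0.856, 1.294], [0.0, 0.0, 0.0, 1.0]] ['frame', 'mtx', 'extrinsics', 'shot']
photometer [([0.531, 0.02, 0.084], 0.89)]
selector_grip [([0.521, 0.141, 0.111], 0.71), ([0.532, 0.017, 0.084], 0.24)]
selector_pointer [([0.519, 0.133, 0.105], 0.69)]
tab_blue [([0.567, -0.498, 0.097], 0.74)]
tab_red []
tab_yellow []
tab_green []
shutter_tab [([0.521, 0.021, 0.093], 0.53)]
half_mark [([0.529, 0.017, 0.086], 0.84), ([0.519, 0.133, 0.104], 0.65)]
cuvette_case [([0.608, 0.057, 0.11], 0.64), ([0.522, 0.021, 0.098], 0.3)]
jar [([0.54, 0.297, 0.083], 0.97)]
beaker [([0.439, -0.217, 0.06], 0.86)]
reagent_a [([0.566, -0.497, 0.096], 0.96), ([0.564, 0.466, 0.096], 0.94)]
vial_tray [([0.602, -0.217, 0.027], 0.56)]
```

Run:
```python
import cv2
a=cv2.imread('pics/top0.png')[90:290,180:440];b=cv2.imread('pics/scene0.png')
cv2.imwrite('pics/topc.png',cv2.resize(a,None,fx=3,fy=3,interpolation=cv2.INTER_CUBIC))
```

```text
(no output)
```

View pics/topc.png

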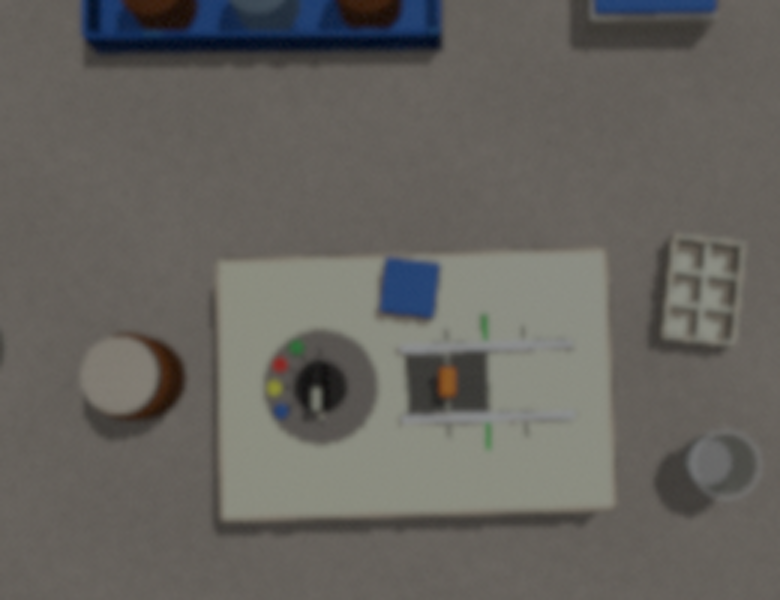

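View pics/scene0.png

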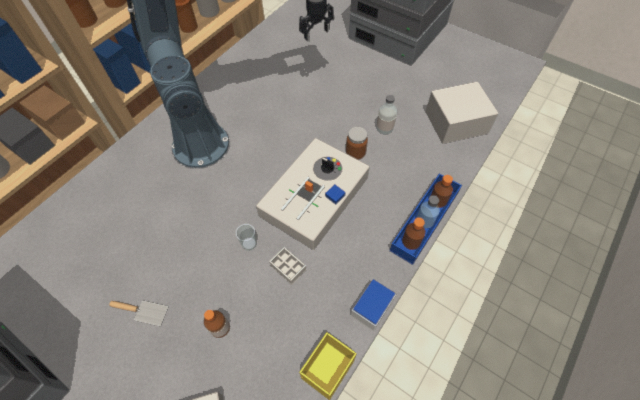

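The top crop shows the knob at (320,387) with its white pointer towards −x (near 0). The blue tab is at (281,411), about 58° clockwise, so it sits at the 1.047 click, followed by yellow, red and green. The orange tab is at (447,381), shut, and the green lines are at (485,327) and (488,435). The scene view agrees with this layout.

```bash
cat > h.py <<'E'
import numpy as np,cv2
from scipy.spatial.transform import Rotation as R
def ray(p,uv):
    K=p['mtx'];E=p['extrinsics'];d=np.array([(uv[0]-K[0,2])/K[0,0],(uv[1]-K[1,2])/K[1,1],1.])
    if p.get('fish'):
        r=np.hypot(d[0],d[1]);d=np.array([d[0]/r*np.sin(r),d[1]/r*np.sin(r),np.cos(r)]) if r>1e-9 else d
    return E[:3,3],E[:3,:3]@(d*[1,-1,-1])
def onz(p,uv,z):
    o,d=ray(p,uv);return o+d*(z-o[2])/d[2]
def proj(p,X):
    K=p['mtx'];E=p['extrinsics'];c=E[:3,:3].T@(np.asarray(X)-E[:3,3])*[1,-1,-1]
    if p.get('fish'):
        r=np.hypot(c[0],c[1]);t=np.arctan2(r,c[2]);c=np.array([c[0]/r*t,c[1]/r*t,1])
    return K[:2,:2]@(c[:2]/c[2])+K[:2,2]
def tri(a,ua,b,ub):
    A=[];B=[]
    for p,u in((a,ua),(b,ub)):
        o,d=ray(p,u);d=d/np.linalg.norm(d);P=np.eye(3)-np.outer(d,d);A.append(P);B.append(P@o)
    return np.linalg.lstsq(np.vstack(A),np.hstack(B),rcond=None)[0]
E
python3 - <<'E'
from h import *;from bench import *
p=camera('top');f=lambda u,v,z:onz(p,(180+(u+.5)/3-.5,90+(v+.5)/3-.5),z).round(4)
c=[f(*q,.085) for q in[(217,262),(605,249),(613,507),(221,521)]]
m=np.mean(c,0);print(c,m)
y=c[0]-c[1]+c[3]-c[2];yaw=np.arctan2(-y[0],y[1]);x=c[0]-c[3]+c[1]-c[2];print('yaw',yaw,np.arctan2(x[1],x[0]),np.linalg.norm(y)/2,np.linalg.norm(x)/2)
yw=yaw
M=R.from_euler('z',yw).as_matrix()
for n,q in dict(knob=(0,.085),tab=(0,-.03),half=(0,-.065)).items(): print(n,(m+M@[*q,0]).round(4))
print('meas dial',f(320,387,.085),'tabtop',f(447,381,.133),'half',f(486.5,381,.085),'blue',f(281,411,.089),'yel',f(275,387,.089),'case',f(408,288,.11))
o=get_obs();T=R.from_quat(np.roll(o['eef_rot'],-1)).as_matrix();print(T.round(3))
w=camera('wrist');E=w['extrinsics'];print(w['mtx'],(T.T@(E[:3,3]-o['eef_pos'])).round(4),(T.T@E[:3,:3]).round(3))
E
```

```text
[array([0.6253, 0.2373, 0.085 ]), array([ 0.6335, -0.1164,  0.085 ]), array([ 0.3999, -0.1194,  0.085 ]), array([0.3911, 0.2334, 0.085 ])] [0.51245  0.058725 0.085   ]
yaw 0.024057636486197208 0.014748823597285443 0.35335224988671005 0.23392544218190545
knob [0.5104 0.1437 0.085 ]
tab [0.5132 0.0287 0.085 ]
half [ 0.514  -0.0063  0.085 ]
meas dial [0.5106 0.1439 0.085 ] tabtop [0.5135 0.0286 0.133 ] half [ 0.5144 -0.0069  0.085 ] blue [0.4892 0.1787 0.089 ] yel [0.5109 0.1841 0.089 ] case [0.5974 0.0627 0.11  ]
[[-0.947  0.32   0.   ]
 [ 0.32   0.947 -0.   ]
 [-0.    -0.    -1.   ]]
[[309.70691629   0.         318.53496892]
 [  0.         309.70691629 204.65406313]
 [  0.           0.           1.        ]] [ 0.0709 -0.0003 -0.1171] [[ 0.     0.961  0.277]
 [ 1.    -0.    -0.   ]
 [-0.     0.277 -0.961]]
```

```bash
python3 -m jog '[-0.013,-0.008,0,0,0,-0.01,0, -0.044,-0.027,0,0,0,-0.035,0, -0.088,-0.055,0,0,0,-0.07,0, -0.14,-0.088,0,0,0,-0.11,0, -0.193,-0.121,0,0,0,-0.15,0, -0.245,-0.154,0,0,0,-0.19,0, -0.298,-0.187,0,0,0,-0.235,0, -0.35,-0.22,0,0,0,-0.28,0, -0.394,-0.247,0,0,0,-0.31,0, -0.424,-0.266,0,0,0,-0.335,0, -0.4375,-0.2746,0,0,0,-0.347,0, -0.4375,-0.2746,0,0,0,-0.347,0]'
python3 - <<'E'
from h import *;from bench import *
o=get_obs();print(o['eef_pos'],o['q'])
p=camera('wrist');cv2.imwrite('pics/w1.png',p['frame'][:,:,::-1]);np.savez('w1.npz',mtx=p['mtx'],extrinsics=p['extrinsics'])
for n in ['selector_grip','selector_pointer','tab_blue','shutter_tab','half_mark']:
    print(n,[(np.round(d['xyz'],3).tolist(),round(d['confidence'],2)) for d in spot_in(p,n)[:2]])
E
```

```text
time_s: 3.1
eef_pos: [0.5106, 0.144, 0.2561]
eef_rot: [-0.0, -0.01, 1.0, 0.0]
wrist_force: [0.0, -0.6, -0.2]
opening: 1.001
grasp_force: 0.0
[0.510574   0.14397155 0.25611018] [ 5.08099608e-02  8.17170378e-02  1.71821686e+00  1.90960973e-04
  1.34224910e+00 -1.53956382e+00]
selector_grip [([0.51, 0.144, 0.093], 0.93), ([0.597, -0.212, 0.034], 0.35)]
selector_pointer [([0.506, 0.14, 0.094], 0.89), ([0.511, 0.034, 0.091], 0.54)]
tab_blue [([0.49, 0.177, 0.09], 0.73), ([0.6, -0.216, 0.035], 0.3)]
shutter_tab [([0.509, 0.034, 0.089], 0.93), ([0.498, 0.089, 0.084], 0.61)]
half_mark [([0.494, 0.087, 0.085], 0.76)]
```

View pics/w1.png

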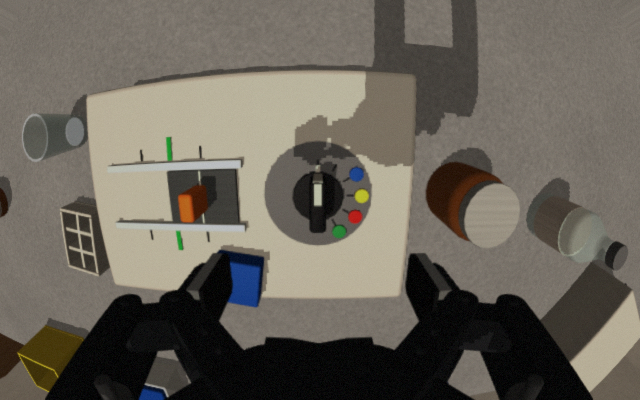

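The pointer at (318,170) lies straight along the photometer's −x, so the selector is at 0. The blue tab is at (357,174), on the first tab click, and the orange tab top is at (187,208). The fingers straddle the knob's line symmetrically.

Run:
```python
from h import *;from bench import *
t=camera('top');z=np.load('w1.npz');w=dict(mtx=z['mtx'],extrinsics=z['extrinsics'],fish=1)
f=lambda u,v:(180+(u+.5)/3-.5,90+(v+.5)/3-.5)
for n,a,b in [('dial',(320,387),(318,194)),('blue',(281,411),(357,174)),('yel',(275,387),(362,196)),('red',(280,365),(355,216)),('green',(297,348),(339,232)),('orange top',(447,381),(187,208)),('case',(408,288),(245,278)),('g1',(488,448),(168,139)),('g2',(484,317),(181,248))]:
    print(n,tri(t,f(*a),w,b).round(4),'wrist z.085',onz(w,b,.085).round(4))
print([proj(w,x).round(1) for x in [(.5104,.1437,.131),(.4884,.1432,.131),(.5324,.1442,.131),(.5132,.0287,.133)]])
a=cv2.imread('pics/w1.png')[130:270,90:390];cv2.imwrite('pics/w1c.png',cv2.resize(a,None,fx=2.6,fy=2.6,interpolation=cv2.INTER_CUBIC))
```

```text
dial [0.5104 0.1433 0.0919] wrist z.085 [0.5122 0.1434 0.085 ]
blue [0.4891 0.1778 0.0998] wrist z.085 [0.4918 0.1801 0.085 ]
yel [0.5107 0.1839 0.0953] wrist z.085 [0.5133 0.186  0.085 ]
red [0.5305 0.1789 0.095 ] wrist z.085 [0.5337 0.1802 0.085 ]
green [0.5455 0.1636 0.0987] wrist z.085 [0.5508 0.1651 0.085 ]
orange top [0.5142 0.029  0.1308] wrist z.085 [0.5291 0.0081 0.085 ]
case [0.6005 0.0658 0.0934] wrist z.085 [0.6071 0.0661 0.085 ]
g1 [ 0.4556 -0.0072  0.0874] wrist z.085 [ 0.4572 -0.0082  0.085 ]
g2 [ 0.5732 -0.0046  0.0873] wrist z.085 [ 0.5751 -0.0052  0.085 ]
[array([318.3, 205.6]), array([318.2, 179.1]), array([318.4, 230.9]), array([185.1, 206.8])]
```

View pics/w1c.png

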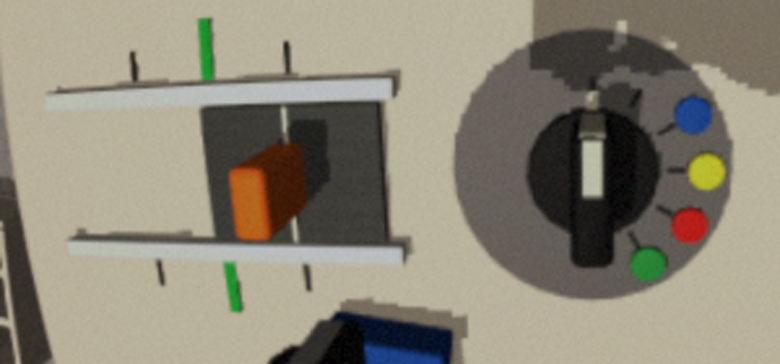

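The fit agrees with the picture: the predicted bar ends at rows 179 and 231 match, and the orange tab top triangulates to z=0.131. I'll descend on the knob and grip it.

```bash
python3 -m jog '[0,0,0.01,0,0,0,0, 0,0,0.035,0,0,0,0, 0,0,0.065,0,0,0,0, 0,0,0.09,0,0,0,0, 0,0,0.11,0,0,0,0, 0,0,0.122,0,0,0,0, 0,0,0.129,0,0,0,0, 0,0,0.13,0,0,0,0, 0,0,0.13,0,0,0,0.5, 0,0,0.13,0,0,0,0.8, 0,0,0.13,0,0,0,1, 0,0,0.13,0,0,0,1, 0,0,0.13,0,0,0,1, 0,0,0.13,0,0,0,1]'
```

```text
time_s: 5.2
eef_pos: [0.5109, 0.1432, 0.1269]
eef_rot: [0.0, -0.011, 1.0, -0.001]
wrist_force: [-2.3, -6.5, 4.2]
opening: 0.151
grasp_force: 59.4
```

```bash
python3 -m jog '[0,0,0,0,0,0.05,1, 0,0,0,0,0,0.15,1, 0,0,0,0,0,0.25,1, 0,0,0,0,0,0.35,1, 0,0,0,0,0,0.45,1, 0,0,0,0,0,0.55,1, 0,0,0,0,0,0.65,1, 0,0,0,0,0,0.75,1, 0,0,0,0,0,0.85,1, 0,0,0,0,0,0.95,1, 0,0,0,0,0,1.02,1, 0,0,0,0,0,1.05,1, 0,0,0,0,0,1.05,1, 0,0,0,0,0,1.05,1]'
python3 -c "
from bench import *;o=get_obs();print(o['torque'],o['q'])"
```

```text
time_s: 6.95
eef_pos: [0.5122, 0.1453, 0.1269]
eef_rot: [0.001, 0.492, 0.871, 0.002]
wrist_force: [5.0, 4.4, -2.1]
opening: 0.156
grasp_force: 58.6
[ 0.57997438 -0.86240634  0.05082979] [ 5.25203834e-02  2.41025873e-01  1.82109498e+00  1.46818965e-03
  1.07548047e+00 -4.89904636e-01]
```

```bash
python3 -m jog '[0,0,0,0,0,0,0.6, 0,0,0,0,0,0,0.2, 0,0,0,0,0,0,0, 0,0,0,0,0,0,0, 0,0,-0.01,0,0,0,0, 0,0,-0.035,0,0,0,0, 0,0,-0.07,0,0,0,0, 0,0,-0.1,0,0,0,0, 0,0,-0.12,0,0,0,0, 0,0,-0.125,0,0,0,0, 0,0,-0.125,0,0,0,0]'
python3 - <<'E'
from h import *;from bench import *
o=get_obs();print(o['eef_pos'],o['eef_rot'],o['q'],o['wrist_force'])
p=camera('wrist');cv2.imwrite('pics/w2.png',p['frame'][:,:,::-1])
E
```

```text
time_s: 8.32
eef_pos: [0.5105, 0.1446, 0.2513]
eef_rot: [0.0, 0.492, 0.871, 0.0]
wrist_force: [-0.6, 0.0, -0.8]
opening: 0.998
grasp_force: 0.0
[0.51054793 0.14458947 0.25132305] [1.26400889e-04 4.92026587e-01 8.70580161e-01 7.28070765e-05] [ 5.21184118e-02  8.59570657e-02  1.72361253e+00 -1.31924699e-05
  1.33173160e+00 -4.89842613e-01] [-0.56916819  0.02222511 -0.83426125]
```

View pics/w2.png

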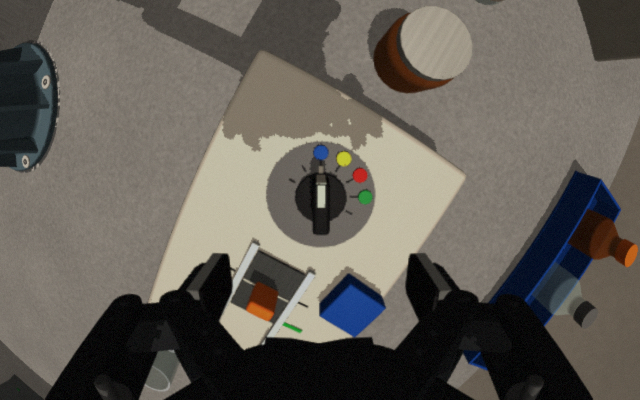

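The pointer at (321,170) now points straight at the blue tab at (321,153), and the knob is free and settled there. Next is the shutter tab.

```bash
python3 -m jog '[-0.005,-0.003,0,0,0,-0.05,0, -0.015,-0.008,0,0,0,-0.15,0, -0.025,-0.014,0,0,0,-0.25,0, -0.035,-0.02,0,0,0,-0.36,0, -0.045,-0.026,0,0,0,-0.47,0, -0.056,-0.032,0,0,0,-0.58,0, -0.067,-0.038,0,0,0,-0.69,0, -0.078,-0.044,0,0,0,-0.8,0, -0.088,-0.05,0,0,0,-0.9,0, -0.096,-0.055,0,0,0,-0.99,0, -0.1008,-0.0573,0,0,0,-1.049,0, -0.1008,-0.0573,0,0,0,-1.049,0]'
python3 - <<'E'
from h import *;from bench import *
o=get_obs();print(o['eef_pos'],o['eef_rot'])
p=camera('wrist');p['fish']=1;f=p['frame'];hsv=cv2.cvtColor(f,cv2.COLOR_RGB2HSV)
for n,lo,hi in [('orange',(3,140,140),(14,255,255)),('green',(50,120,60),(75,255,255))]:
    k,_,s,c=cv2.connectedComponentsWithStats(cv2.inRange(hsv,lo,hi));
    print(n,[(c[i].round(1).tolist(),s[i].tolist(),onz(p,c[i],.133 if n=='orange' else .085).round(4)) for i in range(1,k) if s[i,4]>15])
print('pred',[proj(p,x).round(1) for x in [(.5136,.0287,.133),(.5006,.0287,.133),(.5266,.0287,.133),(.51,.0217,.133),(.51,.0357,.133)]])
a=f[120:280,220:420,::-1];cv2.imwrite('pics/w3c.png',cv2.resize(a,None,fx=3.7,fy=3.7,interpolation=cv2.INTER_CUBIC))
E
```

```text
time_s: 9.88
eef_pos: [0.513, 0.0285, 0.2501]
eef_rot: [-0.001, -0.009, 1.0, 0.0]
wrist_force: [0.6, -0.4, 0.4]
opening: 1.004
grasp_force: 0.0
[0.51297863 0.02845846 0.25010508] [-1.05943265e-03 -9.47129769e-03  9.99954570e-01  1.74763106e-04]
orange [([317.8, 210.9], [310, 196, 16, 30, 435], array([0.5146, 0.0279, 0.133 ])), ([5.6, 390.3], [0, 386, 13, 10, 43], array([ 0.9989, -0.7323,  0.133 ]))]
green [([280.0, 145.0], [278, 133, 5, 25, 125], array([ 0.4671, -0.0076,  0.085 ])), ([449.7, 231.7], [444, 226, 12, 12, 113], array([0.5499, 0.1656, 0.085 ])), ([282.9, 245.4], [281, 236, 5, 20, 86], array([ 0.5661, -0.0061,  0.085 ]))]
pred [array([318.9, 209.7]), array([319.2, 193.8]), array([318.5, 225.2]), array([310.1, 205.2]), array([327.8, 205.5])]
```

View pics/w3c.png

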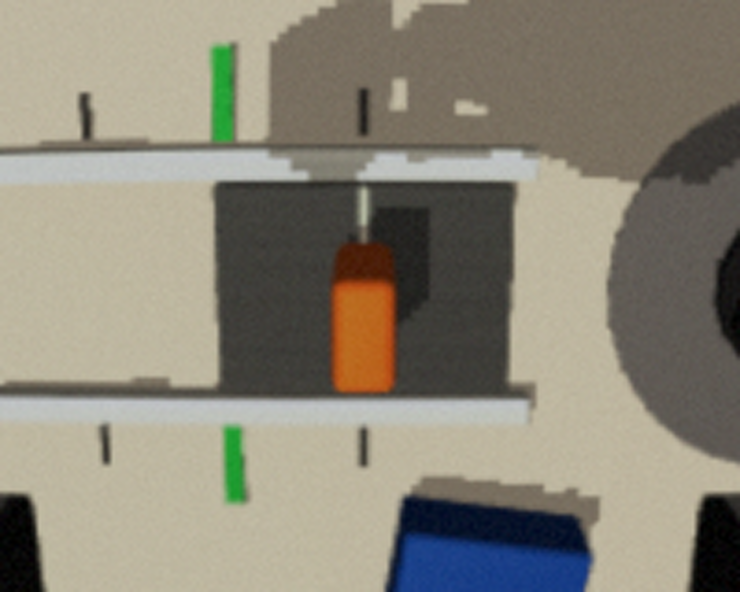

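The orange tab at (363,337 in the crop) stands shut and centred between the fingers. Its white line is level with the shut tick, and the green line is 35 mm away. Descending and gripping.

```bash
python3 -m jog '[0,0,0.01,0,0,0,0, 0,0,0.035,0,0,0,0, 0,0,0.065,0,0,0,0, 0,0,0.09,0,0,0,0, 0,0,0.108,0,0,0,0, 0,0,0.118,0,0,0,0, 0.0,0,0.122,0,0,0,0, 0,0,0.122,0,0,0,0, 0,0,0.122,0,0,0,0.5, 0,0,0.122,0,0,0,0.8, 0,0,0.122,0,0,0,1, 0,0,0.122,0,0,0,1, 0,0,0.122,0,0,0,1, 0,0,0.122,0,0,0,1]'; python3 -c "
from bench import *;o=get_obs();print(o['eef_pos'],o['eef_rot'],o['wrist_force'])"
```

```text
time_s: 11.68
eef_pos: [0.5137, 0.0281, 0.1297]
eef_rot: [0.0, -0.01, 1.0, -0.0]
wrist_force: [-2.9, -5.1, 4.3]
opening: 0.152
grasp_force: 59.6
[0.51368725 0.02808011 0.12968982] [ 1.33985289e-04 -1.00545182e-02  9.99949319e-01 -4.98060877e-04] [-2.94376649 -5.12577084  4.27788627]
```

```bash
python3 -m jog '[0,-0.002,0,0,0,0,1, 0,-0.006,0,0,0,0,1, 0,-0.01,0,0,0,0,1, 0,-0.014,0,0,0,0,1, 0,-0.018,0,0,0,0,1, 0,-0.022,0,0,0,0,1, 0,-0.026,0,0,0,0,1, 0,-0.03,0,0,0,0,1, 0,-0.033,0,0,0,0,1, 0,-0.035,0,0,0,0,1, 0,-0.035,0,0,0,0,1, 0,-0.035,0,0,0,0,1]'
python3 - <<'E'
from h import *;from bench import *
o=get_obs();print(o['eef_pos'],o['eef_rot'])
p=camera('wrist');p['fish']=1;f=p['frame']
print('mark pred',[proj(p,x).round(1) for x in [(.4671,-.0076,.085),(.5661,-.0061,.085)]])
a=f[100:280,210:430,::-1];cv2.imwrite('pics/w4c.png',cv2.resize(a,None,fx=3.3,fy=3.3,interpolation=cv2.INTER_CUBIC))
E
```

```text
time_s: 13.18
eef_pos: [0.5143, -0.0043, 0.1297]
eef_rot: [0.0, -0.01, 1.0, 0.002]
wrist_force: [-2.1, 8.1, 7.0]
opening: 0.151
grasp_force: 60.0
[ 0.51426322 -0.00429329  0.12966629] [ 1.29303546e-04 -1.00559972e-02  9.99947767e-01  1.82314430e-03]
mark pred [array([313.9, 162.7]), array([313.9, 318.6])]
```

View pics/w4c.png

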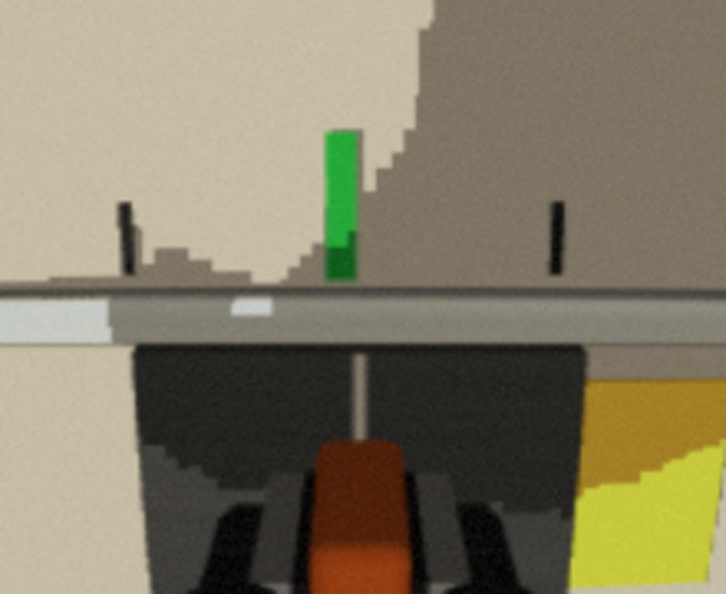

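The plate's white line at (360,395) is still right of the green line at (341,205) by about 18 px, or 2.8 mm short of half. That fits the TCP, which moved only 32.4 mm. I'll nudge it.

```bash
python3 -m jog '[0,-0.001,0,0,0,0,1, 0,-0.002,0,0,0,0,1, 0,-0.0028,0,0,0,0,1, 0,-0.0028,0,0,0,0,1, 0,-0.0028,0,0,0,0,1, 0,-0.0028,0,0,0,0,1]'
python3 - <<'E'
from h import *;from bench import *
o=get_obs();print(o['eef_pos'],o['eef_rot'])
p=camera('wrist');f=p['frame']
a=f[100:280,210:430,::-1];cv2.imwrite('pics/w5c.png',cv2.resize(a,None,fx=3.3,fy=3.3,interpolation=cv2.INTER_CUBIC))
g=cv2.cvtColor(f,cv2.COLOR_RGB2GRAY).astype(int);print(g[214:228:4,308:328])
m=cv2.inRange(cv2.cvtColor(f,cv2.COLOR_RGB2HSV),(50,120,40),(75,255,255));print(np.argwhere(m[120:200,290:340]).mean(0)+[120,290])
E
```

```text
time_s: 13.98
eef_pos: [0.5143, -0.0069, 0.1297]
eef_rot: [0.0, -0.01, 1.0, 0.002]
wrist_force: [-0.8, 8.1, 7.1]
opening: 0.15
grasp_force: 60.0
[ 0.5143017  -0.00690989  0.12966542] [ 1.19962803e-04 -1.01007985e-02  9.99947100e-01  1.93815021e-03]
[[ 35  35  34  37  39  33  40  39  56  90 116 116  91  61  43  33  36  35
   31  37]
 [ 39  35  36  32  34  38  35  38  57  92 116 116  92  60  40  35  36  37
   36  32]
 [ 38  38  35  36  39  38  41  41  59  87 119 117  93  60  38  39  38  37
   37  34]
 [ 38  35  35  35  29  36  31  34  57  87 116 116  96  56  38  37  36  34
   36  35]]
[161.94527363 318.00995025]
```

View pics/w5c.png

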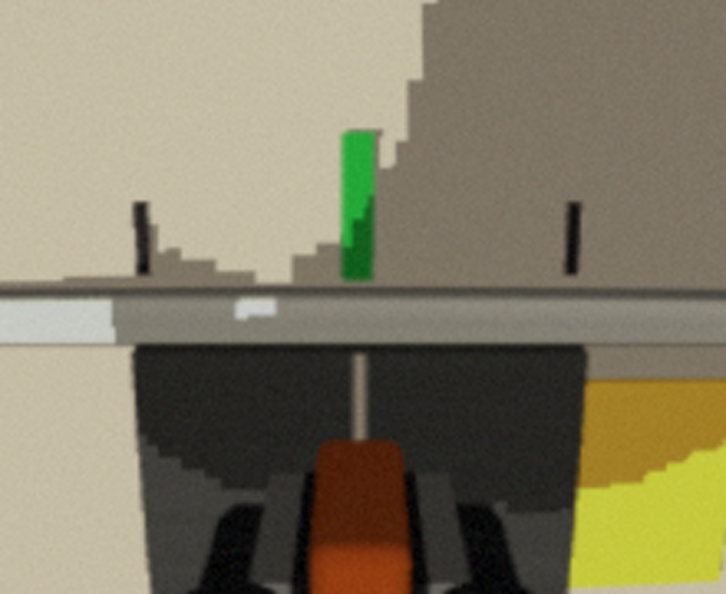

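The white line (column 318.5) and the green line (column 318.0) now coincide to about 0.3 mm, with the tab held between the pads. Handing in.

```bash
python3 -c "
from bench import *;print(hand_in())"
```

```text
the job is handed in; nothing more can be done
None
```

The job is handed in: I set the selector to the blue tab with the shutter shut, then slid the shutter to the half-open mark, within about 0.3 mm in the last picture, and the gripper is still holding it there.

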